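# Set the photometer lamp and hold its filter slide at the index

## Robot

A 6-joint arm with a two-finger parallel gripper is mounted at the origin on a cart in front of the work surface, level with it; the furniture and walls round the work are solid. World frame = base frame: x ahead of the robot, y to its left, z up, the work surface at z = 0. Lengths are in mm, angles in rad, forces in N, time in s.
With the tool pointing down it reaches from about 275 to 1000 mm from the base axis. Payload 8.4 kg.
Tool frame: the origin (TCP) lies at the very end of the fingers, on their centre line; the grasp point (between the pads) lies 19 mm behind it; y points along the fingers, x is the direction in which the jaws open and shut, and the axes are right-handed (so a half turn about y gives the same grasp; the last joint's range is limited). The gripper opens to 85 mm and grips with 20 to 120 N. Pads are 22 mm wide; open, the fingers measure 114 mm over their backs; the gripper's body (76 mm by 85 mm) begins 54 mm behind the grasp point. The pads swing forward as they close: fully open they stand 13 mm farther back than shut.
Start: joints at [1.344, 0.353, 1.633, -0, 1.155, -0.002], TCP at [139.318, 609.277, 231.281] pointing down, gripper open.
Joint ranges: [-2.63, 2.63], [-0.92, 2.1], [0.06, 2.66], [-1.3, 4.44], [0, 2.69], [-3.02, 3.02]. Speed limits (rad/s): [2.22, 2.22, 2.79, 3.14, 3.14, 3.14].

## Interface

Orientations are given as [roll, pitch, yaw] about the fixed x, y, z axes, in that order (R = Rz(yaw) Ry(pitch) Rx(roll)).
In Python, from rig import r gives the robot as it stands.
- The arm moves only by the tool servo_tool, never from a script. Its argument "motion" is a list of rows, each a list of 7 numbers: the opening, from -1 (shut) to 1 (fully open), then the shift along the tool's x, y, z in m, then the turn, a rotation vector about the tool's x, y, z in units of 10 degrees (1.0 is 10 degrees). A call has 1 to 12 rows; each row is the pose to reach, as a shift and turn from the pose commanded when the call began, along the tool's axes at that moment; what a row does not reach only later rows make up. A row lasts 1/8 s, in which the tool goes at most 62.5 mm and 10.7 degrees, less where a joint would pass 70% of its speed; a pose out of reach is approached as far as the arm can. A call with a gripper value outside its range is refused whole. The fingers move at their own pace and stop on an object; "grip_force" is the grip in N (left out, the last holds). Time passes only in rows, so rows that repeat a pose let the fingers close. It gives the time, the measured TCP pose, the force and the opening at its end, in the units of the state.
- r.sense(): the state, without advancing time (a new reading comes with each control period).
- r.grab_frame(name): name is "side" or "top"; returns the picture (480x640x3 uint8, red, green, blue); there is no depth.
- r.calibration(name): a dict with "fx", "fy", "cx", "cy" (pixels), "R" (3x3) and "t" (3): a world point X has camera coordinates R X + t. Camera axes: x right, y down, z forward; pixel columns grow to the right and rows downward; lengths in mm; the calibration is good to about 2 mm. A picture is of the moment at which its call begins. calibration takes no time and is no camera call.
- r.sign_off(): hands the job in, once; it reports no verdict.
The state is a dict: "clock": time; "qpos": joint angles; "qvel": joint speeds; "joint_efforts": joint torques, N m; "eef_pos": TCP position; "tcp_rot": TCP orientation; "contact_force": force on the tool from outside, world axes, zero at the start; "wrist_torque": the same for the moment, N m; "opening": opening from 0.0 (shut) to 1.0 (fully open).
Only numpy, scipy, OpenCV 4.12 (cv2) and the standard library are available. Lean on these libraries where they do the work, as an engineer would, in place of code of your own. Each camera call takes 0.05 s, during which the arm holds its last target. There are 200 camera calls.

## Task

Set up the bench photometer for a reading: first, with the filter slide still pushed home, swing the lamp dimmer lever on its top until the lever's tip points at the black index rider clamped on the arc scale, and let go of it. Then take the upright tab of the spring-return filter slide at the front, draw the slide out until its black pointer is level with the index rider clamped on the straight scale rail, and finish still holding it there, since it springs back if released. Leave the rack, vial, tip box and tube on the bench where they are.

Things in the scene. Friction and masses are not known exactly. Their poses are not given: they have to be found in the camera images.
- photometer_center (a point): Centre of the photometer housing, a white box 120 (x) x 220 (y) x 75 mm tall with a grey top, fixed to the bench, dark display window at the left of its front. Axes: -x out of the front face (towards the robot, turned by the instrument's yaw), y along its width to the robot's left, z up. The front face is 60 mm from here along -x.
- dimmer_lever (a joint): Angle of the dimmer lever about its vertical pivot, rad, 0 to 1.5. It is 0 at the left stop and grows as the lever swings to the robot's right, counter-clockwise seen from above. It stays where it is left; friction only, about 1 N at the knob.
- lever_knob (a point): Centre of the black upright cylindrical knob (18 mm diameter, 36 mm tall, from 21 mm below to 15 mm above this point) near the end of the lever. The lever arm runs along this frame's -x, from pivot to knob 60 mm and on to a pointed tip at 76 mm. The grey deck is 33 mm below this point.
- lever_pivot (a point): Point on the lever's vertical pivot axis, at the height of the knob's centre.
- lever_mark (a point): Top centre of the lever's index rider, a black block 11 mm long, 6 mm wide, 7 mm high on the deck's arc scale, 83.5 mm from the pivot axis; it cannot shift. Its -x axis points from the pivot outward through the rider: the lever is set when its -x axis is parallel to this one.
- filter_slide (a joint): How far the filter slide is drawn out, m, 0 (home) to 0.065 (end stop). A spring returns it: 2.4 N at home, rising by 0.8 N each 10 mm.
- slide_tab (a point): Grip point of the slide's black upright tab, 12 mm thick (x), 28 mm wide (y), 60 mm tall; its top is 20 mm above this point, its foot 40 mm below, on a flat steel bar 40 mm above the bench. Frame as the photometer's: the slide pulls out along -x. At home the tab stands 45 mm in front of the front face. Beside the tab nothing else rises more than 45 mm above the bench, save the housing behind it.
- slide_pointer (a point): Tip of the slide's thin black pointer, which reaches 37 mm to the left (+y) of the tab's centre, over the scale rail; in line (same x) with the tab's centre. Frame as the photometer's.
- slide_mark (a point): The slide's index rider, a black clip on the left edge of the aluminium scale rail (16 mm wide, 24 mm high) in front of the housing; its 5 mm thick finger stands 10 mm above the rail. It cannot shift. Frame as the photometer's; the slide is at the mark when the pointer has the same x in this frame (x 0). It stands 22 to 50 mm in front of the pointer's home place.
- blue_rack: Bystander: blue tube rack, 150 x 106 x 42 mm, left of the photometer; origin at the centre of its underside.
- vial: Bystander: white screw-cap vial, 25 mm diameter, 61 mm tall, to the right; origin at the centre of its underside.
- tip_box: Bystander: blue tip box with clear lid, 131 x 99 x 76 mm, to the right; origin at the centre of its underside.
- conical_tube: Bystander: conical tube with blue cap lying on the bench, 112 mm long, 21 mm thick, near right; origin at the centre of its underside.

How it is judged:
By the outcome, as a careful person would: the job done as asked, in the order asked, and still so for the second after the job is handed in, while the arm keeps its last pose, push and grip.
It also fails if it takes over 45 s, if anything falls off the work surface, if the arm or the gripper's body presses on something with over 40 N, if the wrist force passes 120 N, or if a joint passes its speed limit or range.

## Working session

There is one attempt and no reset: what is moved stays moved. The work goes in short steps, Python scripts to look and compute and a tool call to move; the robot and the scene stay as the last step left them, time stands still between calls to the robot, and variables do not carry over. Pictures are saved under pics/ and viewed, on a budget of 10 in all, crops included, one or two more only if the job needs it, and the job is handed in when it is done.

Besides the shell and the picture viewer there is one more tool, called after ">>>" by a JSON object that holds its "fn" and its "kwargs", one argument or row to a line. servo_tool: Moves the arm, as the interface text tells. Its arguments: {"type":"object","properties":{"motion":{"type":"array","items":{"type":"array","items":{"type":"number"}}},"grip_force":{"type":"number"}},"required":["motion"]}

```bash
mkdir -p pics
cat > h.py <<'E'
import numpy as np, cv2
from rig import r
def shot(n,f):
    im=r.grab_frame(n); cv2.imwrite(f,cv2.cvtColor(im,cv2.COLOR_RGB2BGR)); return im
def ray(n,u,v,z):
    c=r.calibration(n); R=np.array(c["R"]);t=np.array(c["t"])
    d=R.T@np.array([(u-c["cx"])/c["fx"],(v-c["cy"])/c["fy"],1]); o=-R.T@t
    return o+d*(z-o[2])/d[2]
def proj(n,X):
    c=r.calibration(n); p=np.array(c["R"])@np.array(X)+np.array(c["t"])
    return [c["fx"]*p[0]/p[2]+c["cx"],c["fy"]*p[1]/p[2]+c["cy"]]
def tri(a,b):
    A=[];B=[]
    for n,(u,v) in (("side",a),("top",b)):
        c=r.calibration(n);R=np.array(c["R"]);t=np.array(c["t"])
        for k,(x) in enumerate([(u-c["cx"])/c["fx"],(v-c["cy"])/c["fy"]]):
            A.append(R[k]-x*R[2]);B.append(x*t[2]-t[k])
    return np.linalg.lstsq(np.array(A),np.array(B),rcond=None)[0]
E
python3 - <<'E'
from h import *
np.set_printoptions(precision=3,suppress=True)
for n in("side","top"):
    shot(n,f"pics/{n}0.png");c=r.calibration(n);R=np.array(c["R"]);print(n,-R.T@np.array(c["t"]),R,c["fx"])
print(r.sense())
E
```

```text
side [ 555.183 -967.9    509.709] [[ 0.999  0.046  0.002]
 [ 0.02  -0.39  -0.921]
 [-0.042  0.92  -0.39 ]] 477.97698431504955
top [ 277.293   29.354 1245.333] [[ 0.006 -1.    -0.007]
 [-0.984 -0.005 -0.178]
 [ 0.178  0.008 -0.984]] 555.5757462573512
{'clock': 0.1, 'qpos': array([ 1.344,  0.354,  1.634,  0.   ,  1.155, -0.002]), 'qvel': array([-0.002, -0.004, -0.003, -0.001,  0.001,  0.   ]), 'joint_efforts': array([  0.002, -60.636, -34.282,   0.   ,   0.004,   0.   ]), 'eef_pos': array([139.217, 608.85 , 230.627]), 'tcp_rot': array([-1.571,  0.001,  1.346]), 'contact_force': array([-0.496,  0.368, -0.026]), 'wrist_torque': array([-0.035,  0.018,  0.02 ]), 'opening': 1.004120892130579}
```

View pics/top0.png

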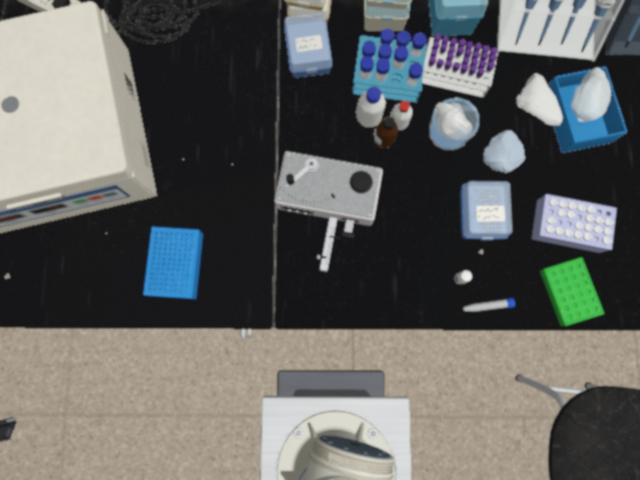

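View pics/side0.png

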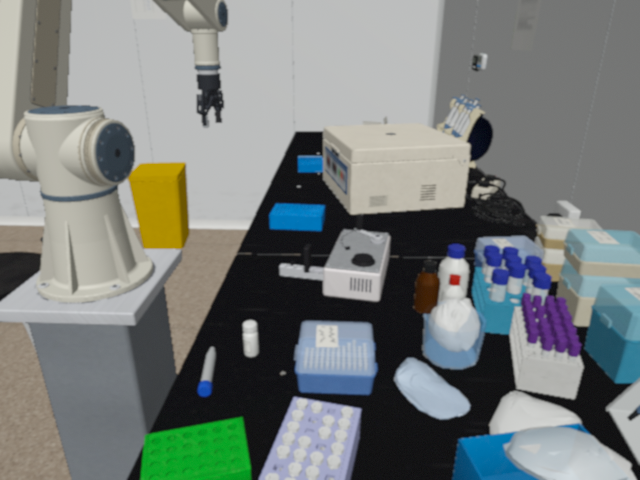

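Top: photometer around (330,187), pivot near (313,163), knob (290,179), a dark spot at (333,195), scale rail (328,243) with its rider near (320,257). Side: housing at (358,265), tab at (307,257). I'll zoom in on both.

Run:
```python
import cv2,numpy as np
def z(f,o,x,y,w,h,k):
    im=cv2.imread(f)[y:y+h,x:x+w].astype(float)
    im=255*(im/255)**0.6
    cv2.imwrite(o,cv2.resize(im.astype(np.uint8),None,fx=k,fy=k,interpolation=cv2.INTER_CUBIC))
z("pics/top0.png","pics/top0z.png",265,145,130,135,4.4)
z("pics/side0.png","pics/side0z.png",270,220,130,90,6)
```

```text
(no output)
```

View pics/top0z.png

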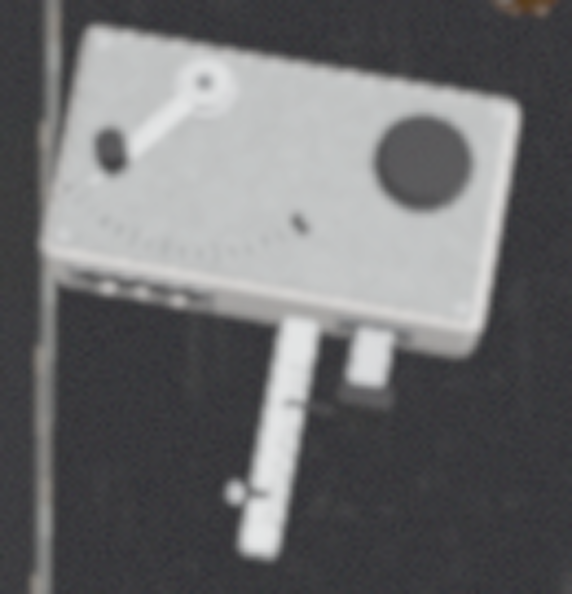

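View pics/side0z.png

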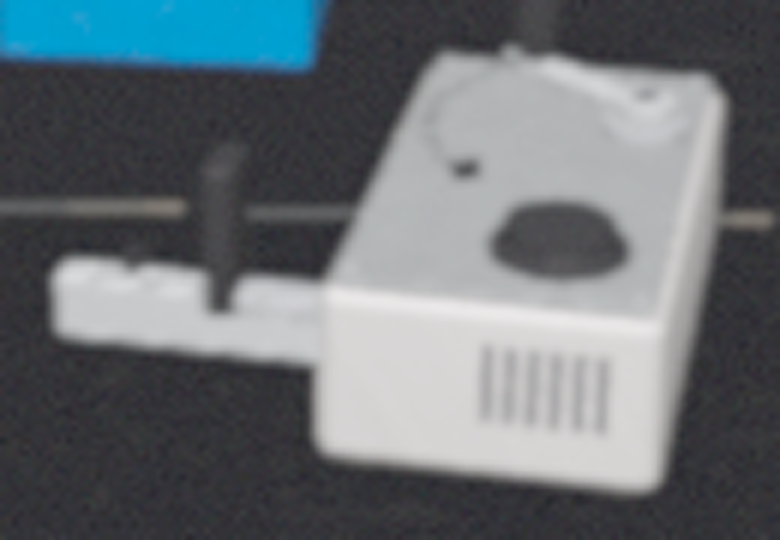

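Run:
```python
from h import *
np.set_printoptions(precision=1,suppress=True)
T=lambda u,v:(265+(u+.5)/4.4-.5,145+(v+.5)/4.4-.5)
S=lambda u,v:(270+(u+.5)/6-.5,220+(v+.5)/6-.5)
P={k:ray("top",*T(*p),z) for k,p,z in [("TL",(90,30),75),("TR",(520,100),75),("BR",(478,330),75),("BL",(45,248),75),("pivot",(204,82),95),("knobtop",(110,138),123),("knobbot",(115,165),87),("lmark",(300,222),82),("tip",(95,181),90),("tabtop",(367,397),100),("ptr",(287,403),36),("smark",(268,493),34),("railend",(260,553),24),("railstart",(300,322),24)]}
for k,v in P.items(): print(k,v)
print("tri lmark",tri(S(466,168),T(300,222)),"pivot",tri(S(648,95),T(204,82)),"smark",tri(S(133,250),T(262,493)))
print("side tabtop",ray("side",*S(224,160),100), "side knob?",ray("side",*S(512,50),90))
yw=lambda d:np.degrees(np.arctan2(d[1],d[0]))
print("yaw",yw(P["TL"]-P["BL"]),yw(P["TR"]-P["BR"]),yw(P["TL"]-P["TR"])-90,yw(P["BL"]-P["BR"])-90,yw(P["railstart"]-P["railend"]))
for k in("lmark","tip","knobtop"): d=P[k]-P["pivot"];print(k,yw(d),np.hypot(*d[:2]))
```

```text
TL [678.5 113.2  75. ]
TR [ 642.8 -101.3   75. ]
BR [525.9 -79.1  75. ]
BL [566.2 133.5  75. ]
pivot [645.2  55.5  95. ]
knobtop [608.3  99.4 123. ]
knobbot [605.2  99.   87. ]
lmark [578.1   8.1  82. ]
tip [596.2 108.4  90. ]
tabtop [487.7 -23.6 100. ]
ptr [496.2  13.7  36. ]
smark [450.8  23.1  34. ]
railend [421.8  26.9  24. ]
railstart [540.5   7.   24. ]
tri lmark [578.9   8.   77.6] pivot [648.   55.7  88.4] smark [451.5  26.2  31.9]
side tabtop [491.9 -40.2 100. ] side knob? [597.6  96.7  90. ]
yaw -10.257808277399823 -10.76480658389862 -9.431536558742394 -10.740814538432119 -9.534952590686954
lmark -144.7895283548476 82.11845016889767
tip 132.74188364447932 72.104796129719
knobtop 130.02870575330923 57.32348535436724
```

Zoomed top: pivot at (204,82), lever tip (95,181), arc rider (300,222), tab top (367,397), pointer tip (287,403) and straight-scale rider (268,493). This gives a photometer yaw of about -10.2°. The lever is at about 131° and needs to reach about 215°. First I move above the knob, at about (607,100).

>>> {"fn": "servo_tool", "kwargs": {
  "motion": [
    [0,-0.392,0.03,-0.57,0,-0.59,0],
    [0,-0.392,0.03,-0.57,0,-0.59,0],
    [0,-0.392,0.03,-0.57,0,-0.59,0],
    [0,-0.392,0.03,-0.57,0,-0.59,0],
    [0,-0.392,0.03,-0.57,0,-0.59,0],
    [0,-0.392,0.03,-0.57,0,-0.59,0],
    [0,-0.392,0.03,-0.57,0,-0.59,0],
    [0,-0.392,0.03,-0.57,0,-0.59,0],
    [0,-0.392,0.03,-0.57,0,-0.59,0],
    [0,-0.392,0.03,-0.57,0,-0.59,0],
    [0,-0.392,0.03,-0.57,0,-0.59,0],
    [0,-0.392,0.03,-0.57,0,-0.59,0]
  ],
  "grip_force": 20
}}

```text
clock: 1.6
eef_pos: [609.6, 96.8, 200.6]
tcp_rot: [-1.571, 0.001, 1.445]
contact_force: [-0.6, 0.9, 0.4]
opening: 0.505
```

>>> {"fn": "servo_tool", "kwargs": {
  "motion": [
    [0,0.003,0.03,0.0035,0,0,0],
    [0,0.003,0.06,0.0035,0,0,0],
    [0,0.003,0.09,0.0035,0,0,0],
    [0,0.003,0.107,0.0035,0,0,0],
    [0,0.003,0.107,0.0035,0,0,0],
    [-1,0.003,0.107,0.0035,0,0,0],
    [-1,0.003,0.107,0.0035,0,0,0],
    [-1,0.003,0.107,0.0035,0,0,0],
    [-1,0.003,0.107,0.0035,0,0,0],
    [-1,0.003,0.107,0.0035,0,0,0],
    [-1,0.003,0.107,0.0035,0,0,0]
  ]
}}

```text
clock: 2.98
eef_pos: [605.9, 103.2, 95.6]
tcp_rot: [-1.574, -0.0, 1.449]
contact_force: [2.5, -3.9, 3.1]
opening: 0.197
```

Run:
```python
from h import *
im=shot("top","pics/t1.png"); im2=shot("side","pics/s1.png")
a=cv2.resize(im[145:280,265:395],(390,405),interpolation=cv2.INTER_CUBIC)
b=cv2.resize(im2[200:300,300:400],(400,405),interpolation=cv2.INTER_CUBIC)
cv2.imwrite("pics/c1.png",cv2.cvtColor(np.hstack([a,b]),cv2.COLOR_RGB2BGR))
s=r.sense();print(s["eef_pos"],s["opening"],s["contact_force"],s["qpos"])
```

```text
[605.91334637 103.21496539  95.65331803] 0.1990625122694361 [ 3.72807573 -4.59461443  3.7345896 ] [ 1.66637684e-01  4.89051727e-01  1.76420650e+00 -8.14738197e-04
  8.85236893e-01 -1.28184272e+00]
```

View pics/c1.png

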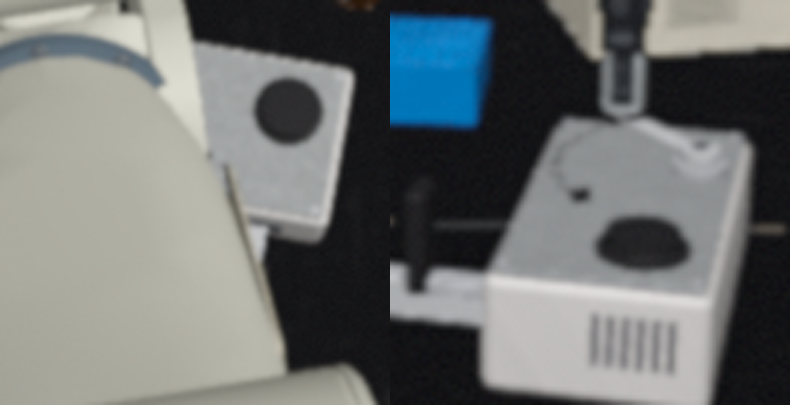

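The right half of the crop (side view) shows the fingers around the knob over the lever end. An opening of 0.199, about 17 mm, confirms the grip. Next I'll work out the arc.

Run:
```python
import numpy as np
y=1.449;X=np.array([np.cos(y),np.sin(y)]);Z=np.array([-np.sin(y),np.cos(y)])
for a in np.linspace(137,213,10):
    p=np.array([646,56])+60*np.array([np.cos(np.radians(a)),np.sin(np.radians(a))])-[604.5,103.5]
    print(round(a,1),(X@p/1000).round(4),(Z@p/1000).round(4))
```

```text
137.0 -0.0068 0.0016
145.4 -0.0143 0.0062
153.9 -0.0224 0.0097
162.3 -0.031 0.012
170.8 -0.0398 0.013
179.2 -0.0486 0.0127
187.7 -0.0573 0.0111
196.1 -0.0656 0.0082
204.6 -0.0735 0.0042
213.0 -0.0807 -0.001
```

>>> {"fn": "servo_tool", "kwargs": {
  "motion": [
    [-1,-0.007,0,0.0016,0,0,0],
    [-1,-0.0143,0,0.0062,0,0,0],
    [-1,-0.0224,0,0.0097,0,0,0],
    [-1,-0.031,0,0.012,0,0,0],
    [-1,-0.04,0,0.013,0,0,0],
    [-1,-0.0486,0,0.0127,0,0,0],
    [-1,-0.0573,0,0.011,0,0,0],
    [-1,-0.0656,0,0.0082,0,0,0],
    [-1,-0.0735,0,0.0042,0,0,0],
    [-1,-0.0807,0,-0.001,0,0,0],
    [-1,-0.0807,0,-0.001,0,0,0],
    [-1,-0.0807,0,-0.001,0,0,0]
  ]
}}

```text
clock: 4.58
eef_pos: [595.4, 23.4, 94.7]
tcp_rot: [-1.571, -0.0, 1.449]
contact_force: [-2.6, -0.1, 6.0]
opening: 0.198
```

Run:
```python
from h import *
im2=shot("side","pics/s2.png")
b=cv2.resize(im2[220:300,310:410],(800,600),interpolation=cv2.INTER_CUBIC)
cv2.imwrite("pics/c2.png",cv2.cvtColor(b,cv2.COLOR_RGB2BGR))
s=r.sense();print(s["eef_pos"],s["opening"],s["contact_force"])
d=s["eef_pos"][:2]-[646,56];print(np.degrees(np.arctan2(d[1],d[0]))%360,np.hypot(*d))
```

```text
[595.38029125  23.4467322   94.69483918] 0.2027431369027219 [-2.73282808  0.97096482  5.98330089]
212.74485724470648 60.18363696696984
```

View pics/c2.png

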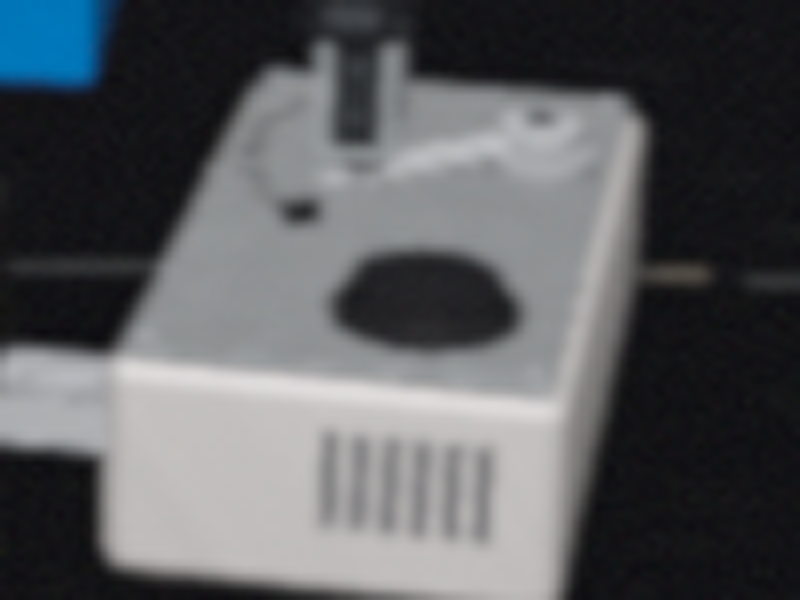

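Side crop: the lever tip near (325,180) is still short of the rider at (300,210). I advance 2.4°, release, rise, and then clear the view.

>>> {"fn": "servo_tool", "kwargs": {
  "motion": [
    [-1,-0.0019,0,-0.0017,0,0,0],
    [-1,-0.0019,0,-0.0017,0,0,0],
    [-1,-0.0019,0,-0.0017,0,0,0],
    [-0.3,-0.0019,0,-0.0017,0,0,0],
    [-0.3,-0.0019,0,-0.0017,0,0,0],
    [-0.3,-0.0019,-0.03,-0.0017,0,0,0],
    [-0.3,-0.0019,-0.08,-0.0017,0,0,0],
    [-0.3,-0.0019,-0.12,-0.0017,0,0,0]
  ]
}}

```text
clock: 5.62
eef_pos: [597.4, 21.1, 215.9]
tcp_rot: [-1.572, -0.0, 1.449]
contact_force: [0.8, -1.2, -0.2]
opening: 0.35
```

>>> {"fn": "servo_tool", "kwargs": {
  "motion": [
    [-0.3,-0.4,0,0.2,0,0,0],
    [-0.3,-0.4,0,0.2,0,0,0],
    [-0.3,-0.4,0,0.2,0,0,0],
    [-0.3,-0.4,0,0.2,0,0,0],
    [-0.3,-0.4,0,0.2,0,0,0],
    [-0.3,-0.4,0,0.2,0,0,0],
    [-0.3,-0.4,0,0.2,0,0,0],
    [-0.3,-0.4,0,0.2,0,0,0],
    [-0.3,-0.4,0,0.2,0,0,0]
  ]
}}

```text
clock: 6.75
eef_pos: [349.7, -351.8, 214.2]
tcp_rot: [-1.571, -0.0, 1.447]
contact_force: [0.3, 0.8, -1.0]
opening: 0.35
```

Run:
```python
from h import *
im=np.mean([r.grab_frame("top").astype(float) for _ in range(4)],0)
cv2.imwrite("pics/t3.png",im[...,::-1]);im=255*(im/255)**.7
b=cv2.resize(im[145:280,265:395],None,fx=4.4,fy=4.4,interpolation=cv2.INTER_CUBIC)
cv2.imwrite("pics/c3.png",b[...,::-1])
s=r.sense();print(s["eef_pos"],s["opening"],s["tcp_rot"],s["qpos"])
```

```text
[ 350.79080773 -350.47636295  214.22079894] 0.3489454250022059 [-1.57078054e+00 -2.76033894e-04  1.45077609e+00] [-7.88117750e-01  1.70600870e-01  1.92158852e+00  2.38588049e-04
  1.04958666e+00 -2.23901266e+00][ WARN:0@2.697] global loadsave.cpp:1063 imwrite_ Unsupported depth image for selected encoder is fallbacked to CV_8U.
```

View pics/c3.png

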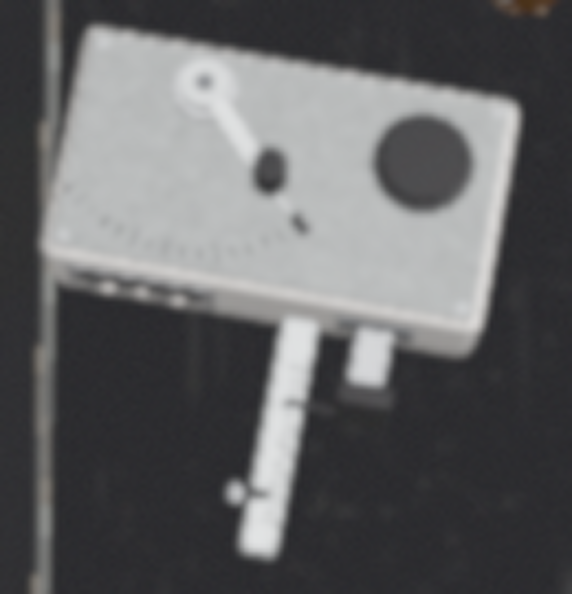

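Top crop: the lever now runs through the knob at (270,170) to its tip at (288,207), pointing at the rider at (302,224). I'll check the angle numerically and work out the pull.

Run:
```python
from h import *
np.set_printoptions(precision=1,suppress=True)
g=cv2.imread("pics/t3.png",0).astype(np.float32)
def samp(X): u,v=proj("top",X); return cv2.remap(g,np.float32([[u]]),np.float32([[v]]),cv2.INTER_CUBIC)[0,0]
# hub centre: bright region centroid near pivot
for zp,piv in((88,None),):
    pv=ray("top",265+(204.5)/4.4-.5,145+(82.5)/4.4-.5,92)
    print("pivot",pv)
    ang=np.radians(np.arange(195,236,.5))
    def prof(rad,z,sgn,th):
        w=np.array([samp([pv[0]+rad*np.cos(a),pv[1]+rad*np.sin(a),z]) for a in ang])*sgn
        b=np.median(w); w=np.clip(w-b-th,0,None); return np.degrees((w*ang).sum()/w.sum()).round(1)
    print("arm",[prof(q,87,1,8) for q in(24,28,32,36)],"tip",[prof(q,87,1,4) for q in(70,72,74)],"rider",[prof(q,82,-1,20) for q in(79,81,83,85,87)])
# slide pull
R=np.radians(-10.2);o=np.array([-np.cos(R),-np.sin(R)])
P=lambda u,v,z:ray("top",265+(u+.5)/4.4-.5,145+(v+.5)/4.4-.5,z)[:2]
for z in(28,32,36): print("pull",(P(268,493,z)-P(290,404,z))@o)
print("tab",P(367,397,100))
```

```text
pivot [646.1  55.5  92. ]
arm [np.float64(214.9), np.float64(215.0), np.float64(214.1), np.float64(214.2)] tip [np.float64(213.1), np.float64(213.3), np.float64(213.5)] rider [np.float64(214.5), np.float64(214.2), np.float64(214.2), np.float64(214.2), np.float64(214.3)]
pull 46.736995535850454
pull 46.583423739319635
pull 46.42985194278882
tab [487.7 -23.6]
```

Lever and rider agree within about 1° (arm 214.1–215.0°, rider 214.3°). The required pull is about 46.5 mm. Next I go above the tab with the jaws along the photometer's x.

>>> {"fn": "servo_tool", "kwargs": {
  "motion": [
    [-0.2,0.341,0.034,-0.097,0,9.32,0],
    [-0.2,0.341,0.034,-0.097,0,9.32,0],
    [-0.2,0.341,0.034,-0.097,0,9.32,0],
    [-0.2,0.341,0.034,-0.097,0,9.32,0],
    [-0.2,0.341,0.034,-0.097,0,9.32,0],
    [-0.2,0.341,0.034,-0.097,0,9.32,0],
    [-0.2,0.341,0.034,-0.097,0,9.32,0],
    [-0.2,0.341,0.034,-0.097,0,9.32,0],
    [-0.2,0.341,0.034,-0.097,0,9.32,0],
    [-0.2,0.341,0.034,-0.097,0,9.32,0],
    [-0.2,0.341,0.034,-0.097,0,9.32,0],
    [-0.2,0.341,0.034,-0.097,0,9.32,0]
  ]
}}

```text
clock: 8.45
eef_pos: [487.7, -24.3, 180.3]
tcp_rot: [-1.571, -0.0, -0.175]
contact_force: [-0.4, -0.8, -0.6]
opening: 0.402
```

Run:
```python
from h import *
im2=shot("side","pics/s4.png")
b=cv2.resize(im2[200:290,260:380],(800,600),interpolation=cv2.INTER_CUBIC)
b=255*(b/255.)**.6
cv2.imwrite("pics/c4.png",b[...,::-1].astype(np.uint8))
s=r.sense();print(s["eef_pos"],s["opening"],s["tcp_rot"],s["qpos"])
```

```text
[487.71197514 -24.41762433 180.27719767] 0.3998952443486207 [-1.57077066e+00  1.58402212e-05 -1.75204914e-01] [-5.31148698e-02  2.01358145e-01  1.97013163e+00  3.32154905e-05
  9.70115473e-01  1.22071270e-01]
```

View pics/c4.png

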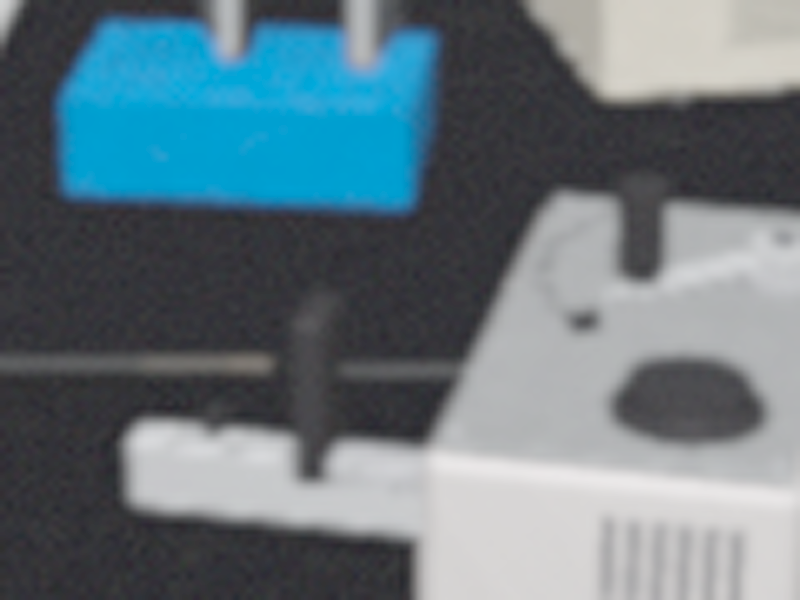

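Side crop: the open fingers at (230–362, 60) straddle the tab top at (320,300), biased slightly towards the robot. I shift +2 mm and descend, staying open until I've checked the force.

>>> {"fn": "servo_tool", "kwargs": {
  "motion": [
    [-0.15,0.002,0.03,0,0,0,0],
    [-0.15,0.002,0.065,0,0,0,0],
    [-0.15,0.002,0.08,0,0,0,0],
    [-0.15,0.002,0.095,0,0,0,0],
    [-0.15,0.002,0.11,0,0,0,0],
    [-0.15,0.002,0.12,0,0,0,0],
    [-0.15,0.002,0.12,0,0,0,0]
  ]
}}

```text
clock: 9.38
eef_pos: [489.4, -25.2, 59.7]
tcp_rot: [-1.571, 0.001, -0.178]
contact_force: [0.8, 0.8, 0.6]
opening: 0.427
```

No contact. I close the grip.

>>> {"fn": "servo_tool", "kwargs": {
  "motion": [
    [-1,0,0,0,0,0,0],
    [-1,0,0,0,0,0,0],
    [-1,0,0,0,0,0,0],
    [-1,0,0,0,0,0,0],
    [-1,0,0,0,0,0,0]
  ],
  "grip_force": 40
}}

```text
clock: 10.0
eef_pos: [490.5, -25.3, 60.8]
tcp_rot: [-1.571, -0.002, -0.178]
contact_force: [1.4, -2.1, 6.0]
opening: 0.133
```

Run:
```python
from h import *
s=r.sense();print(s["eef_pos"],s["opening"],s["contact_force"])
im=np.mean([r.grab_frame("side").astype(float) for _ in range(3)],0);im2=np.mean([r.grab_frame("top").astype(float) for _ in range(3)],0)
cv2.imwrite("pics/s5.png",im[...,::-1].astype(np.uint8));cv2.imwrite("pics/t5.png",im2[...,::-1].astype(np.uint8))
a=cv2.resize(im[210:300,270:400],(780,540),interpolation=cv2.INTER_CUBIC);a=255*(np.clip(a,0,255)/255)**.6
cv2.imwrite("pics/c5.png",a[...,::-1].astype(np.uint8))
```

```text
[490.48954649 -25.30902762  60.8015337 ] 0.13345863888979706 [ 1.38617725 -2.10581393  6.04923404]
```

View pics/c5.png

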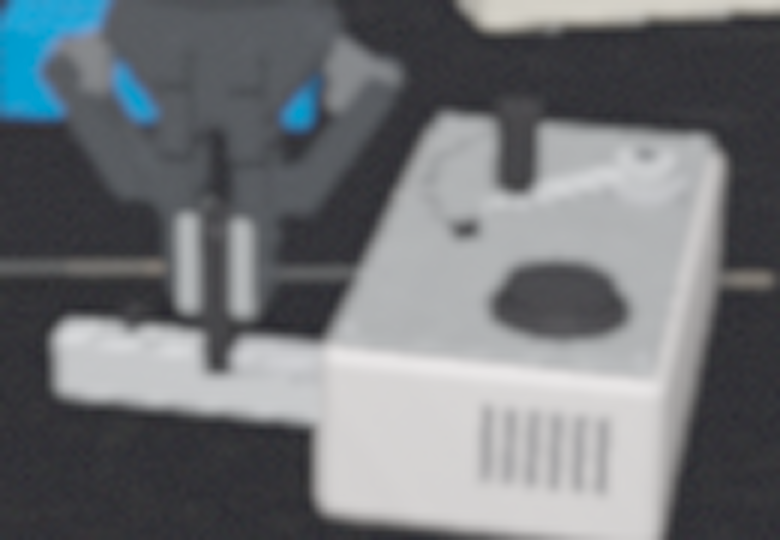

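The grip is on the tab (opening 0.133, about 11 mm), with both pads at (188–240, 265) flanking it. I draw the slide out along tool -x.

>>> {"fn": "servo_tool", "kwargs": {
  "motion": [
    [-1,-0.01,0,0,0,0,0],
    [-1,-0.02,0,0,0,0,0],
    [-1,-0.03,0,0,0,0,0],
    [-1,-0.04,0,0,0,0,0],
    [-1,-0.046,0,0,0,0,0],
    [-1,-0.046,0,0,0,0,0],
    [-1,-0.046,0,0,0,0,0],
    [-1,-0.046,0,0,0,0,0]
  ]
}}

```text
clock: 11.3
eef_pos: [445.7, -17.1, 60.8]
tcp_rot: [-1.57, -0.003, -0.178]
contact_force: [5.9, -0.6, 4.3]
opening: 0.134
```

Run:
```python
from h import *
s=r.sense();print(s["eef_pos"],s["opening"],s["contact_force"])
d=s["eef_pos"][:2]-[490.49,-25.31];print("pull",d@[-.984,.177],"lat",d@[.177,.984])
im=np.mean([r.grab_frame("side").astype(float) for _ in range(3)],0);im2=np.mean([r.grab_frame("top").astype(float) for _ in range(3)],0)
cv2.imwrite("pics/s6.png",im[...,::-1].astype(np.uint8));cv2.imwrite("pics/t6.png",im2[...,::-1].astype(np.uint8))
f=lambda q,x,y,w,h:cv2.resize(q[y:y+h,x:x+w],(400,500),interpolation=cv2.INTER_CUBIC)
a=np.hstack([f(im,270,225,80,100)[:, :],f(im2,295,200,80,100)]);a=255*(np.clip(a,0,255)/255)**.6
cv2.imwrite("pics/c6.png",a[...,::-1].astype(np.uint8))
```

```text
[445.67427621 -17.05451194  60.80826323] 0.1340544834147878 [ 5.94211714 -0.5774972   4.27123534]
pull 45.559893599231465 lat 0.1910171370071163
```

View pics/c6.png

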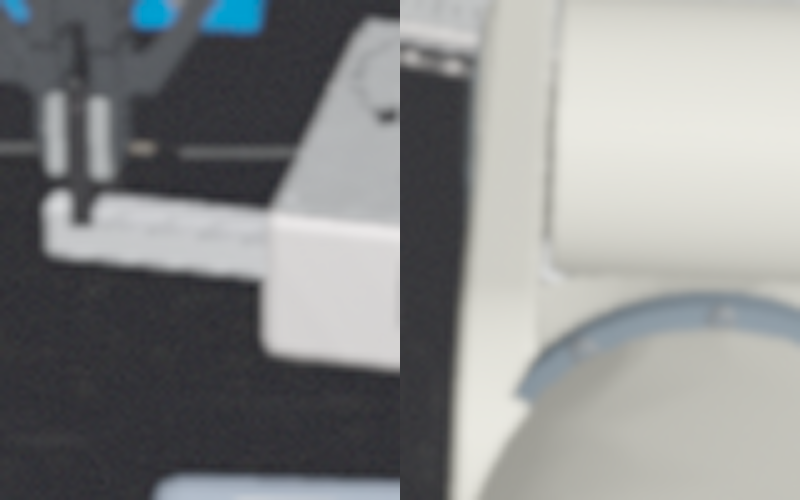

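Side (left half): the tab foot is now at (80,215), beside the rider, which it hides. The top view is blocked by the arm. I'll refine the pull distance from the earlier clear top frame and the side frames.

Run:
```python
from h import *
np.set_printoptions(precision=1,suppress=True)
g=cv2.imread("pics/t3.png",0).astype(np.float32)
yw=np.radians(-10.2);ex=np.array([np.cos(yw),np.sin(yw)]);ey=np.array([-np.sin(yw),np.cos(yw)])
tcp=np.array([445.67,-17.05])
def line(n,g,z,y0,s):
    out=[]
    for q in s:
        X=tcp+q*ex+y0*ey; u,v=proj(n,[*X,z]); out.append(cv2.remap(g,np.float32([[u]]),np.float32([[v]]),cv2.INTER_LINEAR)[0,0])
    return np.array(out)
s=np.arange(-15,65,1.)
def dips(p,lo,hi):
    m=(s>=lo)&(s<=hi);w=np.clip(np.percentile(p[m],70)-12-p[m],0,None);return (w*s[m]).sum()/max(w.sum(),1e-6),p[m].min()
for z in(30,34,40):
  for y0 in(32,35,38,41,44): 
    p=line("top",g,z,y0,s);print(z,y0,"mark",np.round(dips(p,-12,10),1),"ptr",np.round(dips(p,35,58),1))
# side: mark in s0/s5 at z=34 region
g=cv2.imread("pics/s5.png",0).astype(np.float32)
for z in(28,31,34):
  for y0 in(38,41,44): p=line("side",g,z,y0,s);print("side",z,y0,np.argmin(p[:25])-15,np.round(dips(p,-12,10),1), p[5:25:2])
```

```text
30 32 mark [  0.  140.3] ptr [ 45.9 104.7]
30 35 mark [  0.  185.9] ptr [ 46.1 133.3]
30 38 mark [ -2.  180.9] ptr [ 45.9 139.1]
30 41 mark [ -2.1 146.9] ptr [ 45.3 173. ]
30 44 mark [ -2.5 113.7] ptr [  0.  196.5]
34 32 mark [  0.  141.1] ptr [ 45.2 106.7]
34 35 mark [  0.  186.2] ptr [ 45.4 130.4]
34 38 mark [ -2.5 180.8] ptr [ 45.1 141.3]
34 41 mark [ -2.7 143.5] ptr [ 44.6 172.4]
34 44 mark [ -3.1 117.4] ptr [  0.  196.7]
40 32 mark [  0.  142.7] ptr [ 44.1 108.6]
40 35 mark [  0.  186.8] ptr [ 44.3 131.6]
40 38 mark [ -3.4 179.4] ptr [ 44.  141.5]
40 41 mark [ -3.5 143.6] ptr [ 43.5 175.4]
40 44 mark [ -3.9 114.8] ptr [  0.  196.4]
side 28 38 0 [-0.7 70.6] [120.2 116.9 109.4  93.8  74.9  70.6  85.4 106.1 120.8 126.2]
side 28 41 -1 [-1.2 48.7] [89.  85.4 74.3 60.7 49.8 49.9 62.4 77.6 88.1 92.3]
side 28 44 -1 [-0.9 33.2] [55.1 53.9 47.4 39.8 34.6 34.7 39.1 46.  50.3 51.9]
side 31 38 1 [ 0.7 33.6] [54.7 56.4 54.2 46.2 38.2 34.5 35.3 39.9 46.  52.1]
side 31 41 -5 [ 0.  27.9] [31.7 30.7 29.2 28.8 28.9 28.4 28.3 30.6 31.9 31.9]
side 31 44 -15 [ 0.  16.6] [20.5 22.4 23.6 26.2 27.5 26.3 23.8 22.  20.1 17.8]
side 34 38 -15 [ 0.  17.4] [18.6 20.6 22.5 23.8 26.5 27.6 25.9 23.6 21.7 19.8]
side 34 41 -15 [ 0.  15.5] [16.1 17.4 19.2 22.1 26.2 28.8 25.4 23.4 20.9 18. ]
side 34 44 9 [ 0.  14.6] [16.4 18.  18.6 21.5 24.5 25.2 23.2 21.4 18.9 16.2]
```

Run:
```python
from h import *
np.set_printoptions(precision=1,suppress=True)
yw=np.radians(-10.2);ex=np.array([np.cos(yw),np.sin(yw)]);ey=np.array([-np.sin(yw),np.cos(yw)])
tcp=np.array([445.67,-17.05])
def dip(f,z,y0,s):
    g=cv2.imread(f,0).astype(np.float32);p=[]
    for q in s:
        u,v=proj("side",[*(tcp+q*ex+y0*ey),z]);p.append(cv2.remap(g,np.float32([[u]]),np.float32([[v]]),cv2.INTER_LINEAR)[0,0])
    p=np.array(p);w=np.clip(.75*np.percentile(p,80)-p,0,None);return round((w*s).sum()/max(w.sum(),1e-6),1),p[::2]
for z in(40,42,44,46,48):
    print(z,"home",dip("pics/s5.png",z,-14,np.arange(34,58,1.))); print("   out",dip("pics/s6.png",z,-14,np.arange(-9,14,1.)))
for z in(25,27,28,29): print("mark",z,dip("pics/s5.png",z,41,np.arange(-11,11,1.)),dip("pics/s0.png",z,41,np.arange(-11,11,1.)) if 0 else "")
```

```text
40 home (np.float64(46.4), array([169.6, 168.5, 160.8, 137.9, 103.1,  76.5,  64.8,  71. ,  92.6,
       120.8, 143.6, 153.7], dtype=float32))
   out (np.float64(1.0), array([163.8, 155.9, 131.7,  95.8,  69.5,  63.3,  73. ,  97.5, 128.3,
       151.4, 159.4, 159. ], dtype=float32))
42 home (np.float64(46.6), array([172.2, 169.5, 160. , 132.8,  91.8,  57.7,  41. ,  45.7,  71.4,
       109.1, 141.7, 156.3], dtype=float32))
   out (np.float64(1.3), array([167. , 156.9, 129.6,  87.2,  54. ,  41.4,  48.7,  76.9, 116.8,
       148.8, 161.8, 162.2], dtype=float32))
44 home (np.float64(46.5), array([180. , 174.8, 162. , 130.4,  87.2,  49.6,  32.4,  37.1,  65.5,
       109.2, 147.8, 164.7], dtype=float32))
   out (np.float64(1.5), array([175.9, 165.6, 135.7,  88.4,  50.3,  33.8,  38.9,  67.3, 113.6,
       150.7, 168.4, 170.4], dtype=float32))
46 home (np.float64(46.4), array([185.6, 179.4, 162.6, 128.5,  82.7,  46.8,  31.2,  36.2,  63.3,
       109.9, 151.2, 169.7], dtype=float32))
   out (np.float64(1.7), array([185.2, 176. , 144.6,  94. ,  50.7,  33.1,  37.1,  64.3, 109.7,
       151.9, 172.4, 176.7], dtype=float32))
48 home (np.float64(46.7), array([182.1, 177.7, 161.7, 126.2,  79.4,  46. ,  30.8,  33.4,  54.5,
        96.5, 140.1, 165.1], dtype=float32))
   out (np.float64(2.1), array([183.5, 177.8, 147.8,  96.6,  53.4,  33.9,  33.9,  53.8,  94.3,
       139.3, 165.4, 174.3], dtype=float32))
mark 25 (np.float64(-1.7), array([147.2, 143.6, 133.8, 118.6, 100.8, 100.5, 113.9, 132.6, 147. ,
       154.4, 153.1], dtype=float32)) 
mark 27 (np.float64(-1.4), array([109.3, 107.6, 101.4,  85.4,  67.6,  63.9,  75.2,  93.1, 109.7,
       117.9, 115. ], dtype=float32)) 
mark 28 (np.float64(-1.1), array([89.5, 86.9, 81. , 68.2, 54.2, 48.7, 56.1, 71. , 85. , 91.3, 90.8],
      dtype=float32)) 
mark 29 (np.float64(-0.4), array([65.9, 66.7, 63.3, 53.2, 42.1, 36.5, 38.5, 46.7, 58.3, 65.4, 65.9],
      dtype=float32))
```

Both views agree that the pointer is about 2.5 mm short: top 2.2–2.7 mm, side 2.6 mm. I correct by that much.

>>> {"fn": "servo_tool", "kwargs": {
  "motion": [
    [-1,-0.0025,0,0,0,0,0],
    [-1,-0.0025,0,0,0,0,0],
    [-1,-0.0025,0,0,0,0,0],
    [-1,-0.0025,0,0,0,0,0],
    [-1,-0.0025,0,0,0,0,0],
    [-1,-0.0025,0,0,0,0,0]
  ]
}}

```text
clock: 12.35
eef_pos: [443.3, -16.6, 60.8]
tcp_rot: [-1.57, -0.003, -0.178]
contact_force: [6.2, -0.5, 3.9]
opening: 0.132
```

Run:
```python
from h import *
s=r.sense();print(s["eef_pos"],s["opening"],s["contact_force"],s["clock"])
d=s["eef_pos"][:2]-[490.49,-25.31];print("pull",d@[-.984,.177])
g=cv2.cvtColor(r.grab_frame("side"),cv2.COLOR_RGB2GRAY).astype(np.float32);cv2.imwrite("pics/s7.png",g)
yw=np.radians(-10.2);ex=np.array([np.cos(yw),np.sin(yw)]);ey=np.array([-np.sin(yw),np.cos(yw)]);q=np.arange(-12,11,1.)
for z in(42,44):
    p=np.array([cv2.remap(g,*[np.float32([[c]]) for c in proj("side",[*(np.array([445.67,-17.05])+k*ex-14*ey),z])],cv2.INTER_LINEAR)[0,0] for k in q])
    w=np.clip(.75*np.percentile(p,80)-p,0,None);print("tab side",(w*q).sum()/w.sum())
```

```text
[443.30246545 -16.60868778  60.80482318] 0.132054795255349 [ 6.23956103 -0.45071791  3.92179355] 12.35
pull 47.972666262038835
tab side -1.227066924236406
tab side -0.8404785754034502[ WARN:0@0.941] global loadsave.cpp:1063 imwrite_ Unsupported depth image for selected encoder is fallbacked to CV_8U.
```

```bash
python3 -c "
from rig import r
print(r.sign_off())"
```

```text
the job is handed in; nothing more can be done
None
```

I set the dimmer lever on its rider and let go of it. Then I drew the filter slide out by its tab to the rail rider, and handed in at about 12.4 s still gripping it at 40 N.

- **Lever:** in the top view after release, the arm read 214.1–215.0° and the rider 214.3°. The thin tip alone read about 213.3°. That is 1° low, and I put it down to the tip's uncertain height, so I did not correct it.
- **Slide:** the first pull of 45.6 mm was about 2.5 mm short by both cameras, so I corrected it to 48.0 mm. After that, the side view put the tab at -0.8 to -1.2 mm and the rider at about -1.1 to -1.4 mm on the same scale. The two are level within about 0.5 mm.
- **Not seen directly:** the arm blocked the top camera at the end, and the tab hid the rider from the side. I never saw pointer and rider together, so the slide check compares positions taken from separate frames.
- **Forces and bystanders:** the measured tool force was about 7 N at the end. The arm was never sent near the rack, vial, tip box or tube, but I did not check them separately at the end.

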